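Scoop ball knobs from a stock bin into an order jar

TASK

With the hand scoop, put at least three of the red ball knobs from the yellow stock bin into the open jar on the scale, spilling none: every knob must end up in the jar or back in the bin, and none may be picked up or pushed with the gripper itself. Leave the jar standing on the scale's pan and lay the emptied scoop back on the blue mat, right way up. Leave the lid, the tape, the carton and the wrench where they lie.

Things in the scene. Friction and masses are not known exactly. Their poses are not given: they have to be found in the camera images.
- scoop: loose hand scoop, about 120 g, white plastic bowl, blue handle, 177 mm long, lying flat on the mat. Origin: centre of the bowl's underside; x points from handle to lip, z up. Bowl 90 mm long (x -45 to +45), 76 mm wide; flat floor 2.5 mm thick, back wall 40 mm high at x = -45; side walls slope from 40 mm there to 8 mm at x = +28, ahead of which the floor is open
- scoop_grip (a point): where to grip the handle, across its 20 mm width: 55 mm along it, (-96, 0, +45.6) mm in the scoop's frame. The handle is a straight flat-sided bar, 20 mm wide (y), 24 mm thick, 92 mm long, that leaves the bowl's back wall 25 mm above the underside and rises backwards (to -x) at 22 degrees; it ends 37 mm behind this point
- scoop_lip (a point): middle of the scoop's thin straight front lip (52 mm wide), on the underside: (+45, 0, 0) mm in the scoop's frame
- scoop_bowl (a point): middle of the bowl's hollow: (-5, 0, +17) mm in the scoop's frame
- bin: yellow open-fronted stacking bin, fixed, 170 x 110 x 75 mm outside, walls and floor 3 mm, smooth plastic. Origin: centre of its underside; its front faces its own -x, z up. Front wall (x = -85) only 26 mm high; side walls rise from there to 75 mm at x = -31 and on to the 75 mm back wall (x = +85). Pushed by the scoop, knobs roll to the back wall, then ride up the lip; if they jam, ease off and rock it
- bin_back (a point): middle of the bin's inner floor at the foot of the back wall: (+82, 0, +3) mm in the bin's frame
- jar: open round jar, pale grey with a paper label, loose, 200 g, 110 mm outer diameter, 90 mm high, wall 3.5 mm, bottom 4 mm. Origin: centre of its underside; z up. It stands on the scale's pan
- jar_mouth (a point): centre of the jar's mouth, level with the rim, 90 mm above its origin; the mouth is 103 mm wide
- jar_mid (a point): centre of the jar's hollow, on its axis, 45 mm above its origin
- scale: flat bench scale, fixed, 230 x 190 mm, pan top 45 mm above the bench. Origin: centre of its underside; the black key strip lies on its -x side
- scale_pan (a point): centre of the scale's steel pan (170 x 180 mm), on top, 45 mm above the bench
- mat: blue rubber mat, fixed, 280 mm (its x) x 150 mm (its y), 3 mm thick. Origin: centre of its underside
- knob0: red ball knob (machine lever knob), a ball of 30 mm diameter, about 25 g, with a small brass insert. Origin: centre of the ball
- knob1: red ball knob (machine lever knob), a ball of 30 mm diameter, about 25 g, with a small brass insert. Origin: centre of the ball
- knob2: red ball knob (machine lever knob), a ball of 30 mm diameter, about 25 g, with a small brass insert. Origin: centre of the ball
- knob3: red ball knob (machine lever knob), a ball of 30 mm diameter, about 25 g, with a small brass insert. Origin: centre of the ball
- knob4: red ball knob (machine lever knob), a ball of 30 mm diameter, about 25 g, with a small brass insert. Origin: centre of the ball
- knob5: red ball knob (machine lever knob), a ball of 30 mm diameter, about 25 g, with a small brass insert. Origin: centre of the ball
- knob6: red ball knob (machine lever knob), a ball of 30 mm diameter, about 25 g, with a small brass insert. Origin: centre of the ball
- knob7: red ball knob (machine lever knob), a ball of 30 mm diameter, about 25 g, with a small brass insert. Origin: centre of the ball
- lid: red screw lid of the jar, loose on the bench, 118 mm diameter, 14 mm high. Origin: centre of its underside. A bystander
- tape: roll of brown packing tape lying flat, loose, 100 mm diameter, 48 mm high. Origin: centre of its underside. A bystander
- carton: small cardboard carton, loose, 80 x 100 x 60 mm. Origin: centre of its underside. A bystander
- wrench: steel wrench lying on the bench, loose. A bystander

How it is judged:
By the outcome, as a careful person would: the job done as asked, in the order asked, and still so for the second after the job is handed in, with the robot touching nothing.
It also fails if it takes over 64 s, if anything falls off the work surface, if the arm or the gripper's body presses on something with over 40 N, if the wrist force passes 120 N, or if a joint passes its speed limit or range.

ROBOT

A 6-joint arm with a two-finger parallel gripper is mounted at the origin on the work surface. World frame = base frame: x ahead of the robot, y to its left, z up, the work surface at z = 0. Lengths are in m, angles in degrees, forces in N, time in s.
With the tool pointing down it reaches from about 0.4 to 0.825 m from the base axis. Payload 7 kg.
Tool frame: the origin (TCP) lies on the centre line of the jaws, within the pads' length; the fingertips stand 22 mm ahead of it and the grasp point (between the pads) lies 3 mm ahead of it; z points along the fingers, y is the line along which they close (so a half turn about z gives the same grasp; the last joint's range is limited). The gripper opens to 88 mm and grips with 3 to 60 N. Pads are 19 mm wide; open, the fingers measure 130 mm over their backs; the gripper's body (78 mm by 193 mm) begins 47 mm behind the grasp point.
Start: joints at [84.402, 20.546, 0.682, 0, -70.136, -16.507], TCP at [0.254, 0.625, 0.249] pointing down, gripper open.
Joint ranges: [-176.03, 176.03], [-82.01, 121.73], [-58.28, 71.71], [-173.87, 95.51], [-174.79, -0.11], [-173.66, 173.66]. Speed limits (degrees/s): [136.94, 136.94, 172.46, 180, 180, 180].

INTERFACE

Orientations are given as [roll, pitch, yaw] about the fixed x, y, z axes, in that order (R = Rz(yaw) Ry(pitch) Rx(roll)).
In Python, from plant import get_state, cams, r gives the robot as it stands.
- The arm moves only by the tool apply_moves, never from a script. Its argument "targets" is a list of rows, each an object with "dp": the shift along the world's x, y, z in m, a list of three; "yaw": the turn about the world's z in degrees. In form: [{"dp": [x, y, z], "yaw": yaw}, ...]. A call has 1 to 20 rows; each row is the pose to reach, as a shift and turn from the pose commanded when the call began; what a row does not reach only later rows make up. A row lasts 1/12 s, in which the tool goes at most 41.7 mm and 7.16 degrees, less where a joint would pass 70% of its speed; a pose out of reach is approached as far as the arm can. A call with a gripper value outside its range is refused whole. "grip" is the gripper command: -1 is fully open, 1 is shut, values between are in proportion, set as the call begins (left out, the last holds). The fingers move at their own pace and stop on an object; "squeeze" is the grip in N (left out, the last holds). Time passes only in rows, so rows that repeat a pose let the fingers close. It gives the time, the measured TCP pose, the force, the opening and the grip force at its end, in the units of the state.
- get_state(): the state, without advancing time (a new reading comes with each control period).
- cams.capture(name): name is "scene" or "side" or "wrist"; returns a dict with "image" (480x640x3 uint8, red, green, blue), "range_z" (480x640 float32, m along the optical axis (not along the pixel's ray), 0 where there is no reading), "fx", "fy", "cx", "cy" (pixels), "R" (3x3) and "t" (3): a world point X has camera coordinates R X + t; the wrist camera has in their place "T_tool_cam" (4x4, takes a point from camera to tool coordinates, whose origin is the TCP and whose axes are the flange's). Camera axes: x right, y down, z forward; pixel columns grow to the right and rows downward; lengths in m; the calibration is good to about 2 mm. A picture is of the moment at which its call begins: read the wrist's pose just before it.
- r.close_job(): hands the job in; it is judged then, once.
The state is a dict: "time_s": time; "joints": joint angles; "qd": joint speeds; "joint_torque": joint torques, N m; "tcp_pos": TCP position; "eef_rot": TCP orientation; "contact_force": force on the tool from outside, world axes, zero at the start; "moment": the same for the moment, N m; "gripper_width": finger opening in m; "gripper_force": force on a finger pad.
Only numpy, scipy, OpenCV 4.12 (cv2) and the standard library are available. Lean on these libraries where they do the work, as an engineer would, in place of code of your own. Each camera call takes 0.05 s, during which the arm holds its last target. There are 200 camera calls.

## Working session

There is one attempt and no reset: what is moved stays moved. The work goes in short steps, Python scripts to look and compute and a tool call to move; the robot and the scene stay as the last step left them, time stands still between calls to the robot, and variables do not carry over. Pictures are saved under pics/ and viewed, at most 10 in all, crops included, and the job is handed in when it is done.

Besides the shell and the picture viewer there is one more tool, called after "Emit:" as name(argument=value, ...) on one line, values as JSON. apply_moves: Moves the arm, as the interface text tells. Its arguments: {"type":"object","properties":{"targets":{"type":"array","items":{"type":"object","properties":{"dp":{"type":"array","items":{"type":"number"}},"yaw":{"type":"number"}}}},"grip":{"type":"number"},"squeeze":{"type":"number"}},"required":["targets"]}

```bash
ls; mkdir -p pics; python3 - <<'E'
from plant import get_state,cams,r
import cv2,numpy as np,pickle
print(get_state())
d={}
for n in("scene","side"):
    c=cams.capture(n);d[n]=c
    cv2.imwrite(f"pics/{n}0.png",c["image"][...,::-1]); print(n,c["R"],c["t"],c["fx"],c["cx"],c["cy"])
pickle.dump(d,open("d0.pkl","wb"))
E
```

```text
pics
{'time_s': 0.0, 'joints': array([ 8.44025234e+01,  2.05908655e+01,  6.33562236e-01, -2.00836132e-02,
       -7.01354769e+01, -1.65068019e+01]), 'qd': array([ 0.13493212,  0.02501689,  0.04220366,  0.03291062, -0.04105647,
       -0.08884561]), 'joint_torque': array([ 1.87458012e-03, -5.82719529e+01,  2.93049413e+01,  6.99699953e+00,
        7.22914396e-03, -1.47234255e-04]), 'tcp_pos': array([0.25385085, 0.62495782, 0.24762759]), 'eef_rot': array([ 1.79905679e+02, -8.26232593e-03, -2.21111113e+01]), 'contact_force': array([ 0.67695107,  0.71717033, -0.47355398]), 'moment': array([0.0345334 , 0.00238854, 0.01275359]), 'gripper_force': 0.0, 'gripper_width': 0.08778391253538684}
scene [[ 0.76466133  0.64421536 -0.01672204]
 [ 0.46098117 -0.56493275 -0.68435908]
 [-0.45032146  0.51559437 -0.72895338]] [-0.4552882  -0.18634998  1.79472543] 585.6616128734778 310.1628933980631 237.10958527871753
side [[-0.98183763 -0.18971404 -0.00185802]
 [-0.13498769  0.70542396 -0.69581273]
 [ 0.13331614 -0.68292431 -0.71822085]] [0.56058692 0.15140717 1.06516638] 458.6177952251327 316.0453633541341 228.8002070105538
```

View pics/scene0.png

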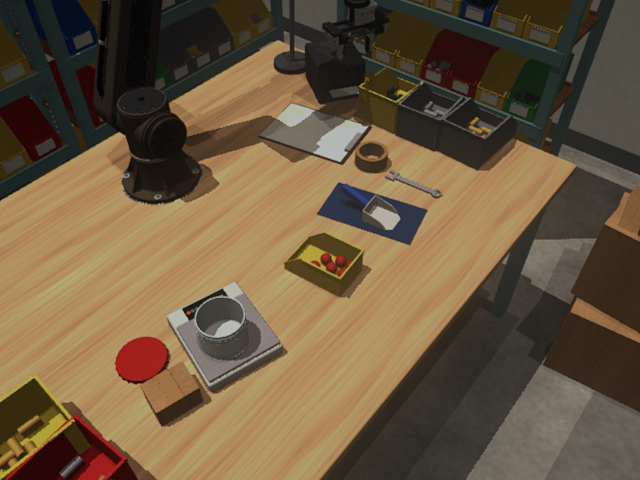

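View pics/side0.png

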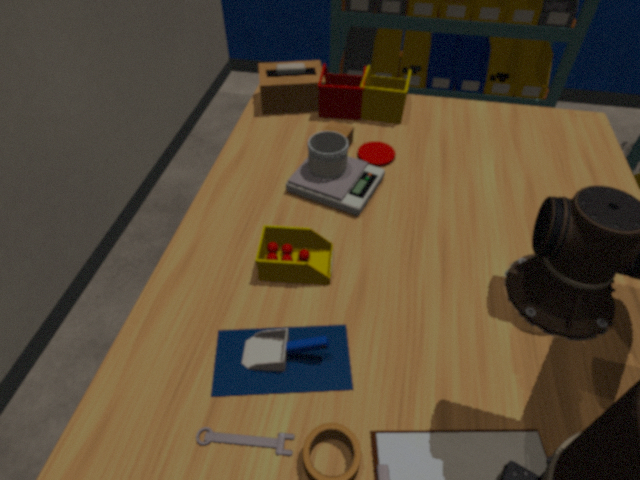

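The scene view shows the scoop on the blue mat (~375,212), the bin with knobs (~325,263), the jar on the scale (~220,325), the lid and carton left of the scale, and the wrench and tape beyond the mat. Moves have no tilt, so I'll tip the scoop by letting it pivot in the pads at low squeeze. Next I'll measure positions.

```bash
cat > h.py <<'E'
import numpy as np,cv2
def cloud(c,T=None):
    v,u=np.mgrid[:480,:640]; z=c["range_z"]
    P=np.stack([(u-c["cx"])/c["fx"]*z,(v-c["cy"])/c["fy"]*z,z],-1)
    if T is None: W=(P-c["t"])@c["R"]
    else: W=P@T[:3,:3].T+T[:3,3]
    W[z==0]=np.nan
    return W
def hsv(c): return cv2.cvtColor(c["image"],cv2.COLOR_RGB2HSV)
def rect(p):
    r=cv2.minAreaRect((p[:,:2]*1000).astype(np.float32)); return [np.round(x,1) for x in r]
E
python3 - <<'E'
import pickle,numpy as np,cv2
from h import *
d=pickle.load(open("d0.pkl","rb"))
for n in d:
    c=d[n];W=cloud(c);H=hsv(c);h,s,v=H[...,0],H[...,1],H[...,2];Z=W[...,2]
    X,Y=W[...,0],W[...,1]
    roi=np.zeros((480,640),bool)
    if n=="scene": roi[175:420,110:435]=1
    else: roi[125:400,205:400]=1
    def rep(nm,m):
        m=cv2.morphologyEx((m&roi).astype(np.uint8),cv2.MORPH_OPEN,np.ones((2,2)))>0
        p=W[m]; p=p[np.isfinite(p[:,0])]
        if len(p)<8: print(n,nm,len(p));return
        print(n,nm,len(p),rect(p),"z",np.round(np.percentile(p[:,2],[2,50,98])*1000,1))
    blue=(h>100)&(h<125)&(s>120)
    rep("mat",blue&(Z<.010)); rep("handle",blue&(Z>.022))
    yel=(h>20)&(h<34)&(s>150)
    rep("bin",yel&(Z>.02)); rep("bintop",yel&(Z>.069))
    red=((h<6)|(h>174))&(s>150)
    rep("lid",red&(Z<.03)&(Y<.0+9))
    k=red&roi
    nn,l,st,ce=cv2.connectedComponentsWithStats(k.astype(np.uint8))
    for i in range(1,nn):
        if st[i,4]>8: print("  red",ce[i].round(),st[i,4],np.round(np.nanmedian(W[l==i],0)*1000))
    g=(s<60)
    rep("jartop",g&(Z>.125)&(Z<.142)); rep("scale",(s<90)&(Z>.03)&(Z<.055)&(v>60))
    rep("scoopwhite",(s<70)&(v>110)&(Z<.06)&((Y>.25) if 0 else True)&((np.mgrid[:480,:640][0]<235) if n=="scene" else (np.mgrid[:480,:640][0]>320)))
E
```

```text
scene mat 0
scene handle 136 [array([546.1, 263.3]), array([77.1, 22.7]), np.float64(8.6)] z [39.6 53.7 70.6]
scene bin 315 [array([645.4,  54.5]), array([112.8, 169.2]), np.float64(6.1)] z [33.7 71.8 76.9]
scene bintop 256 [array([648.3,  29.3]), array([112.7, 118.4]), np.float64(5.9)] z [60.5 71.8 77. ]
scene lid 1921 [array([ 555.9, -217.6]), array([612. , 147.8]), np.float64(74.2)] z [ 6.1 13.  26.6]
  red [325. 257.] 62 [612.  43.  28.]
  red [340. 260.] 65 [647.  61.  27.]
  red [315. 263.] 18 [604.  11.  31.]
  red [348. 263.] 15 [669.  67.  26.]
  red [331. 266.] 68 [643.  27.  27.]
  red [340. 272.] 27 [673.  29.  29.]
  red [141. 359.] 1832 [ 473. -453.   13.]
scene jartop 412 [array([ 603.8, -290.8]), array([143.3, 110.9]), np.float64(80.7)] z [107.6 128.4 136.2]
scene scale 4039 [array([627.2, -48.2]), array([691.4, 235.8]), np.float64(77.8)] z [27.7 43.  54.5]
scene scoopwhite 592 [array([356. , 130.6]), array([932.7, 230.5]), np.float64(40.2)] z [-2.   4.  22.4]
side mat 5978 [array([586.1, 282.7]), array([272.8, 145.4]), np.float64(13.8)] z [-0.2  3.   6.5]
side handle 539 [array([529.6, 261.8]), array([94.9, 44.1]), np.float64(31.3)] z [ 1.8 52.7 71.9]
side bin 2061 [array([621.2,  29.5]), array([188.1, 117. ]), np.float64(6.1)] z [16.7 46.1 75.9]
side bintop 415 [array([646.9,  32.3]), array([136.5, 117.7]), np.float64(5.1)] z [60.7 72.4 77.4]
side lid 754 [array([ 545. , -226.1]), array([571.4, 106.2]), np.float64(69.4)] z [ 5.  14.8 28.8]
  red [376. 153.] 655 [ 467. -442.   14.]
  red [272. 250.] 117 [677.  11.  30.]
  red [287. 251.] 105 [641.  10.  30.]
  red [304. 255.] 65 [599.  18.  28.]
side jartop 264 [array([ 599. , -359.3]), array([107.2, 228.5]), np.float64(5.2)] z [ 53.5 127.8 135.4]
side scale 2431 [array([615.4, -55.1]), array([708. , 233.6]), np.float64(77.5)] z [24.5 42.6 48.5]
side scoopwhite 913 [array([626.8, 278.5]), array([81.9, 71.5]), np.float64(7.5)] z [ 2.5  5.7 36.4]
```

Emit:
apply_moves(targets=[{"dp": [0.278, -0.362, 0], "yaw": 31}, {"dp": [0.278, -0.362, 0], "yaw": 31}, {"dp": [0.278, -0.362, 0], "yaw": 31}, {"dp": [0.278, -0.362, 0], "yaw": 31}, {"dp": [0.278, -0.362, 0], "yaw": 31}, {"dp": [0.278, -0.362, 0], "yaw": 31}, {"dp": [0.278, -0.362, 0], "yaw": 31}, {"dp": [0.278, -0.362, 0], "yaw": 31}, {"dp": [0.278, -0.362, 0], "yaw": 31}, {"dp": [0.278, -0.362, 0], "yaw": 31}, {"dp": [0.278, -0.362, 0], "yaw": 31}, {"dp": [0.278, -0.362, 0], "yaw": 31}, {"dp": [0.278, -0.362, 0], "yaw": 31}, {"dp": [0.278, -0.362, 0], "yaw": 31}, {"dp": [0.278, -0.362, 0], "yaw": 31}], grip=-1)

```text
time_s: 1.35
tcp_pos: [0.5315, 0.264, 0.2484]
eef_rot: [180.0, 0.0, 8.9]
contact_force: [-0.4, 1.3, 0.5]
gripper_width: 0.0874
gripper_force: 0.0
```

```bash
cat >> h.py <<'E'
from scipy.spatial.transform import Rotation as Ro
def wrist(name):
    from plant import get_state,cams
    s=get_state();c=cams.capture("wrist")
    T=np.eye(4);T[:3,:3]=Ro.from_euler("xyz",s["eef_rot"],degrees=True).as_matrix();T[:3,3]=s["tcp_pos"]
    T=T@c["T_tool_cam"]
    cv2.imwrite(f"pics/{name}.png",c["image"][...,::-1])
    print(s["time_s"],s["tcp_pos"].round(4),s["eef_rot"].round(2))
    return c,cloud(c,T)
E
python3 - <<'E'
from h import *
c,W=wrist("w1"); np.save("w1.npy",W)
print(c["T_tool_cam"].round(3))
H=hsv(c);h,s,v=H[...,0],H[...,1],H[...,2];Z=W[...,2]
b=(h>100)&(h<128)&(s>100)
p=W[b&(Z>.03)];print("handle",len(p),rect(p))
q=p[:,:2]-p[:,:2].mean(0);print(p.mean(0),np.rad2deg(np.arctan2(*np.linalg.svd(q,full_matrices=False)[2][0][::-1])))
p=W[b&(Z<.01)];print("mat",rect(p),np.median(p[:,2]))
p=W[(s<70)&(v>100)&(Z>.004)&(Z<.06)];print("bowl",len(p),rect(p))
E
```

```text
1.35 [0.5315 0.264  0.2484] [1.80e+02 2.00e-02 8.94e+00]
[[-0.001 -0.96  -0.279  0.075]
 [ 1.    -0.001  0.     0.   ]
 [-0.    -0.279  0.96  -0.137]
 [ 0.     0.     0.     1.   ]]
handle 2157 [array([537.6, 264.8]), array([87.7, 20. ]), np.float64(7.4)]
[0.53999178 0.26515675 0.05805507] -172.43101897342052
mat [array([582.6, 288.6]), array([266.8, 140.5]), np.float64(11.2)] 0.004150024325056123
bowl 13134 [array([555.8, 311.2]), array([395.6, 471.9]), np.float64(35.1)]
```

View pics/w1.png

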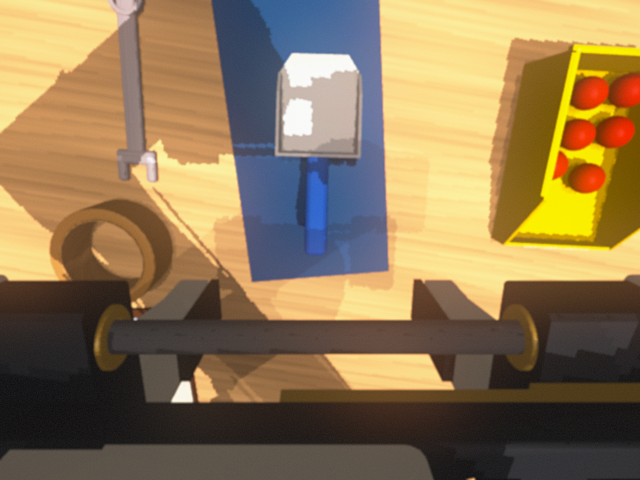

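The wrist view shows the scoop on the mat with its handle at (317,205), and the bin on the right with six or more knobs piled toward its back half. The tool is directly over the grip point, so I'll go down and grip.

Emit:
apply_moves(targets=[{"dp": [0.001, 0, -0.04], "yaw": -1.4}, {"dp": [0.001, 0, -0.08], "yaw": -1.4}, {"dp": [0.001, 0, -0.12], "yaw": -1.4}, {"dp": [0.001, 0, -0.16], "yaw": -1.4}, {"dp": [0.001, 0, -0.185], "yaw": -1.4}, {"dp": [0.001, 0, -0.197], "yaw": -1.4}, {"dp": [0.001, 0, -0.197], "yaw": -1.4}, {"dp": [0.001, 0, -0.197], "yaw": -1.4}])

```text
time_s: 2.07
tcp_pos: [0.5324, 0.2642, 0.0513]
eef_rot: [179.9, 0.1, 7.6]
contact_force: [0.0, -0.3, 0.4]
gripper_width: 0.0879
gripper_force: 0.0
```

Emit:
apply_moves(targets=[{"dp": [0, 0, 0], "yaw": 0}, {"dp": [0, 0, 0], "yaw": 0}, {"dp": [0, 0, 0], "yaw": 0}, {"dp": [0, 0, 0], "yaw": 0}, {"dp": [0, 0, 0], "yaw": 0}, {"dp": [0, 0, 0], "yaw": 0}, {"dp": [0, 0, 0], "yaw": 0}, {"dp": [0, 0, 0], "yaw": 0}, {"dp": [0, 0, 0], "yaw": 0}, {"dp": [0, 0, 0], "yaw": 0}], grip=1, squeeze=60)

```text
time_s: 2.9
tcp_pos: [0.533, 0.2633, 0.0515]
eef_rot: [180.0, 0.0, 7.5]
contact_force: [0.5, 0.3, 0.7]
gripper_width: 0.0266
gripper_force: 0.0
```

Emit:
apply_moves(targets=[{"dp": [0, 0, 0.01], "yaw": 0}, {"dp": [0, 0, 0.03], "yaw": 0}, {"dp": [0, 0, 0.06], "yaw": 0}, {"dp": [0, 0, 0.1], "yaw": 0}, {"dp": [0, 0, 0.12], "yaw": 0}, {"dp": [0, 0, 0.13], "yaw": 0}, {"dp": [0, 0, 0.13], "yaw": 0}, {"dp": [0, 0, 0.13], "yaw": 0}])

```text
time_s: 3.57
tcp_pos: [0.5325, 0.2632, 0.1813]
eef_rot: [-180.0, 0.0, 7.5]
contact_force: [-0.4, -1.2, -1.8]
gripper_width: 0.0194
gripper_force: 59.9
```

```bash
python3 - <<'E'
from h import *
import pickle
from plant import cams,get_state
c,W=wrist("w2"); np.save("w2.npy",W)
print(get_state()["gripper_width"])
H=hsv(c);h,s,v=H[...,0],H[...,1],H[...,2];Z=W[...,2]
m=(s<70)&(v>90)&(Z>.06)&(Z<.2);m[300:]=0
n,l,st,ce=cv2.connectedComponentsWithStats(m.astype(np.uint8))
i=1+st[1:,4].argmax();print(st[i],ce[i])
p=W[l==i];T=np.deg2rad(7.5);g=np.array([.5325,.264,.1785])
q=p-g; xs=q[:,0]*np.cos(T)+q[:,1]*np.sin(T); ys=-q[:,0]*np.sin(T)+q[:,1]*np.cos(T)
for lo in np.arange(.045,.16,.01):
    k=(xs>lo)&(xs<lo+.01)&(abs(ys)<.02)
    if k.sum()>3: print(round(lo,3),k.sum(),np.round(np.median(q[k,2])*1e3,1))
y=(h>20)&(h<34)&(s>150)
p=W[y&(Z>.069)&(Z<.085)];print("bintop",len(p),rect(p) if len(p)>5 else 0)
E
```

```text
3.5667 [0.5325 0.2632 0.1813] [-1.7997e+02  2.0000e-02  7.4700e+00]
0.01933594826274391
[  221     0   187   192 34520] [314.9236095  96.5821263]
0.045 1865 -24.5
0.055 1642 -50.0
0.065 1765 -49.9
0.075 1769 -50.0
0.085 1897 -50.0
0.095 1973 -50.0
0.105 2099 -50.0
0.115 2166 -50.0
0.125 1093 -50.0
bintop 2787 [array([632.1,  85.9]), array([124.8,   9.1]), np.float64(6.0)]
```

View pics/w2.png

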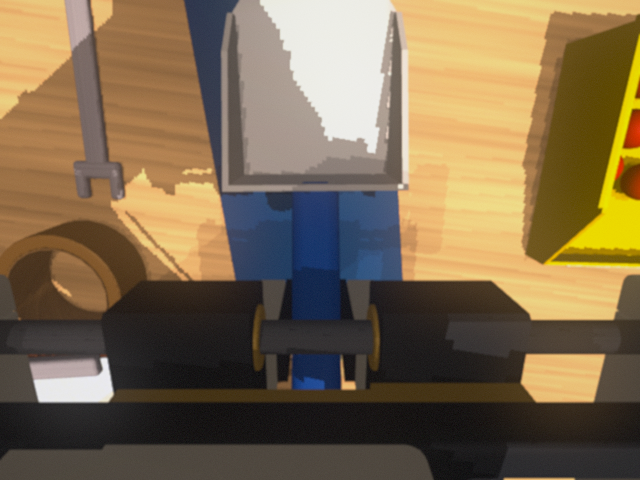

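The wrist view shows the scoop held level, its bowl at (315,97), with the floor 50 mm below the grip. Flat entry would catch the bin's 26 mm front wall. I'll tip the nose about 20° down against the mat first, then push in along the bin floor. Next I'll refine the bin, jar and knob positions from the data I already have.

```bash
python3 - <<'E'
from h import *
import pickle
d=pickle.load(open("d0.pkl","rb"));W1=np.load("w1.npy");im=cv2.imread("pics/w1.png")
H=cv2.cvtColor(im,cv2.COLOR_BGR2HSV)
def go(n,W,H):
    h,s,v=H[...,0],H[...,1],H[...,2]
    X,Y,Z=W[...,0],W[...,1],W[...,2]
    B=(X>.5)&(X<.74)&(Y>-.06)&(Y<.12)
    y=B&(h>18)&(h<36)&(s>120)
    a=np.deg2rad(6);u=(X-.62)*np.cos(a)+(Y-.028)*np.sin(a);w=-(X-.62)*np.sin(a)+(Y-.028)*np.cos(a)
    f=lambda m:(np.round(np.percentile(u[m],[1,99])*1e3,1),np.round(np.percentile(w[m],[1,99])*1e3,1),m.sum())
    print(n,"u,w top",f(y&(Z>.068)),"all>15mm",f(y&(Z>.015)))
    red=B&((h<6)|(h>174))&(s>150)
    r_=red&(Z>.024)
    # ball tops: normals; list local maxima
    g=np.round(np.stack([u[r_],w[r_]],1)/.01)*10
    top=red&(Z>.0315)
    nn,l,st,ce=cv2.connectedComponentsWithStats(top.astype(np.uint8))
    print("  tops(u,w,z)",[(np.round(np.median(u[l==i])*1e3),np.round(np.median(w[l==i])*1e3),np.round(np.max(Z[l==i])*1e3),st[i,4]) for i in range(1,nn) if st[i,4]>3])
    print("  red range",f(red))
go("w1",W1,H)
for n in d: go(n,cloud(d[n]),hsv(d[n]))
# jar rim circle
for n in d:
    W=cloud(d[n]);X,Y,Z=W[...,0],W[...,1],W[...,2]
    m=(X>.45)&(X<.75)&(Y>-.45)&(Y<-.2)&(Z>.129)&(Z<.14)
    p=W[m][:,:2]
    A=np.c_[p,np.ones(len(p))];k=np.linalg.lstsq(A,-(p**2).sum(1),rcond=None)[0]
    print(n,"jar",-k[:2]/2,np.sqrt((k[:2]**2).sum()/4-k[2]),len(p))
    m=(X>.4)&(X<.8)&(Y>-.5)&(Y<-.15)&(Z>.036)&(Z<.052);print("scale",rect(W[m]))
    m=(X>.35)&(X<.75)&(Y>-.65)&(Y<-.35)&(Z>.053)&(Z<.066);print("carton",rect(W[m]) if m.sum()>5 else 0)
E
```

```text
w1 u,w top (array([-41.3,  80.6]), array([ 9. , 59.8]), np.int64(2409)) all>15mm (array([-89.7,  79.7]), array([-52.1,  59.3]), np.int64(12432))
  tops(u,w,z) [(np.float64(57.0), np.float64(-30.0), np.float64(35.0), np.int32(108)), (np.float64(53.0), np.float64(5.0), np.float64(35.0), np.int32(45)), (np.float64(22.0), np.float64(-31.0), np.float64(36.0), np.int32(166)), (np.float64(18.0), np.float64(8.0), np.float64(35.0), np.int32(20))]
  red range (array([13.4, 64. ]), array([-37.6,   8.2]), np.int64(414))
scene u,w top (array([-34.3,  84.2]), array([-59.9,  58. ]), np.int64(355)) all>15mm (array([-87. ,  83.5]), array([-59. ,  56.9]), np.int64(1952))
  tops(u,w,z) [(np.float64(-6.0), np.float64(17.0), np.float64(33.0), np.int32(10)), (np.float64(29.0), np.float64(33.0), np.float64(34.0), np.int32(5)), (np.float64(22.0), np.float64(-3.0), np.float64(34.0), np.int32(4))]
  red range (array([-23.3,  56.7]), array([-18.4,  42.5]), np.int64(253))
side u,w top (array([-41.9,  80.4]), array([-59.7,  59.2]), np.int64(462)) all>15mm (array([-90.6,  79.1]), array([-57.2,  57.7]), np.int64(2
[... 157 characters left out ...]
12)), (np.float64(-23.0), np.float64(-14.0), np.float64(35.0), np.int32(12)), (np.float64(50.0), np.float64(3.0), np.float64(36.0), np.int32(14)), (np.float64(17.0), np.float64(2.0), np.float64(35.0), np.int32(19))]
  red range (array([-30.7,  67.7]), array([-37.6,   8.6]), np.int64(284))
scene jar [ 0.60063346 -0.30658092] 0.05290567617828848 316
scale [array([ 565.5, -333.6]), array([278.3, 235. ]), np.float64(73.3)]
carton [array([ 546.9, -500.5]), array([281.8, 298.9]), np.float64(0.4)]
side jar [ 0.59591453 -0.30480405] 0.05288584544621264 236
scale [array([ 549.8, -339.3]), array([306. , 223.5]), np.float64(73.3)]
carton [array([ 572.6, -500.1]), array([345.5, 297.3]), np.float64(0.9)]
```

Emit:
apply_moves(targets=[{"dp": [0, 0, -0.04], "yaw": 0}, {"dp": [0, 0, -0.08], "yaw": 0}, {"dp": [0, 0, -0.11], "yaw": 0}, {"dp": [0, 0, -0.12], "yaw": 0}, {"dp": [0, 0, -0.122], "yaw": 0}, {"dp": [0, 0, -0.122], "yaw": 0}])

```text
time_s: 4.12
tcp_pos: [0.5321, 0.2625, 0.0576]
eef_rot: [179.8, 0.2, 7.5]
contact_force: [1.0, 0.6, -1.0]
gripper_width: 0.0196
gripper_force: 60.0
```

Emit:
apply_moves(targets=[{"dp": [0, 0, 0], "yaw": 0}, {"dp": [0, 0, 0], "yaw": 0}, {"dp": [0.005, 0.001, 0.011], "yaw": 0}, {"dp": [0.011, 0.0015, 0.0237], "yaw": 0}, {"dp": [0.018, 0.002, 0.034], "yaw": 0}, {"dp": [0.026, 0.003, 0.045], "yaw": 0}, {"dp": [0.035, 0.0045, 0.054], "yaw": 0}, {"dp": [0.045, 0.006, 0.0635], "yaw": 0}, {"dp": [0.055, 0.007, 0.0714], "yaw": 0}, {"dp": [0.055, 0.007, 0.0714], "yaw": 0}, {"dp": [0.055, 0.007, 0.0714], "yaw": 0}], squeeze=4)

```text
time_s: 5.03
tcp_pos: [0.5884, 0.2705, 0.1316]
eef_rot: [-179.9, -0.1, 7.5]
contact_force: [-0.9, 0.2, -0.2]
gripper_width: 0.0198
gripper_force: 4.0
```

Emit:
apply_moves(targets=[{"dp": [0, 0, 0], "yaw": 0}, {"dp": [0, 0, 0], "yaw": 0}, {"dp": [0, 0, 0], "yaw": 0}, {"dp": [0, 0, 0.02], "yaw": 0}, {"dp": [0, 0, 0.05], "yaw": 0}, {"dp": [0, 0, 0.06], "yaw": 0}, {"dp": [0, 0, 0.06], "yaw": 0}], squeeze=60)

```text
time_s: 5.62
tcp_pos: [0.5888, 0.2711, 0.1938]
eef_rot: [-179.9, -0.2, 7.5]
contact_force: [0.3, 0.7, -1.7]
gripper_width: 0.0197
gripper_force: 60.0
```

```bash
cat >> h.py <<'E'
def tilt(c,W,s):
    "white floor profile in gripper plane: rows (forward, dz) mm from grasp point"
    H=hsv(c);T=np.deg2rad(s["eef_rot"][2]);g=s["tcp_pos"]-[0,0,.003]
    q=(W-g)*1e3; xs=q[...,0]*np.cos(T)+q[...,1]*np.sin(T); ys=-q[...,0]*np.sin(T)+q[...,1]*np.cos(T)
    m=(H[...,1]<90)&(H[...,2]>70)&(abs(ys)<20)&(xs>20)&(xs<150)&(q[...,2]>-190)&(W[...,2]>.02)
    z=q[...,2]
    out=[]
    for lo in range(20,150,8):
        k=m&(xs>lo)&(xs<lo+8)
        if k.sum()>30: out.append((lo+4,round(float(np.median(z[k])),1),int(k.sum())))
    print(out); return m,xs,ys,z
E
python3 - <<'E'
from h import *
from plant import get_state
s=get_state();c,W=wrist("w3");tilt(c,W,s);print(s["gripper_width"])
E
```

```text
5.6167 [0.5888 0.2711 0.1938] [-179.89   -0.21    7.52]
[(24, 94.5, 8637), (32, -82.5, 1225), (40, -87.5, 1353), (48, -94.2, 914), (56, -99.6, 868), (64, -105.0, 817), (72, -110.3, 807), (80, -115.8, 792), (88, -121.3, 424)]
0.01972305241859409
```

View pics/w3.png

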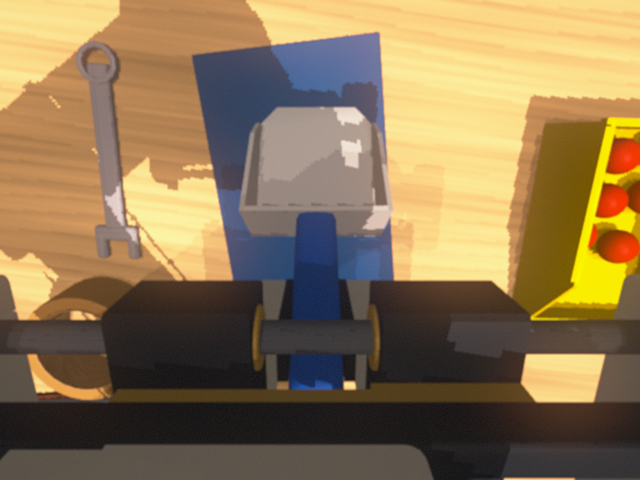

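The wrist view shows the scoop tipped nose-down at about 34°, lip at (315,107). Next I'll move it over the front of the bin and lower it in.

Emit:
apply_moves(targets=[{"dp": [-0.01, -0.02, 0.04], "yaw": 0}, {"dp": [-0.025, -0.06, 0.055], "yaw": -1.5}, {"dp": [-0.04, -0.1, 0.055], "yaw": -1.5}, {"dp": [-0.055, -0.14, 0.055], "yaw": -1.5}, {"dp": [-0.07, -0.18, 0.055], "yaw": -1.5}, {"dp": [-0.085, -0.22, 0.055], "yaw": -1.5}, {"dp": [-0.104, -0.25, 0.055], "yaw": -1.5}, {"dp": [-0.104, -0.2575, 0.055], "yaw": -1.5}, {"dp": [-0.104, -0.2575, 0.02], "yaw": -1.5}, {"dp": [-0.104, -0.2575, 0.0], "yaw": -1.5}, {"dp": [-0.104, -0.2575, 0.0], "yaw": -1.5}])

```text
time_s: 6.58
tcp_pos: [0.4801, 0.0115, 0.1859]
eef_rot: [179.9, 0.5, 5.9]
contact_force: [-0.3, -0.8, -1.6]
gripper_width: 0.0198
gripper_force: 60.0
```

```bash
python3 - <<'E'
from h import *
from plant import get_state,cams
s=get_state();c,W=wrist("w4");tilt(c,W,s)
H=hsv(c);h,sa,v=H[...,0],H[...,1],H[...,2]
a=np.deg2rad(6);X,Y,Z=W[...,0],W[...,1],W[...,2]
u=((X-.616)*np.cos(a)+(Y-.0275)*np.sin(a))*1e3;w=(-(X-.616)*np.sin(a)+(Y-.0275)*np.cos(a))*1e3
y=(h>18)&(h<36)&(sa>120)
m=y&(Z>.065)&(Z<.09);print("top u,w",np.percentile(u[m],[1,99]),np.percentile(w[m],[1,99]))
m2=y&(Z<.012)&(abs(w)<60)&(u>-100)&(u<95);print("floor",np.percentile(u[m2],[1,99]),np.percentile(w[m2],[1,99]),np.median(Z[m2]))
m3=y&(Z>.018)&(Z<.03)&(u<-60);print("front",np.percentile(u[m3],[5,50,95]))
top=((h<6)|(h>174))&(sa>150)&(Z>.029)
nn,l,st,ce=cv2.connectedComponentsWithStats(top.astype(np.uint8))
print([(np.median(u[l==i]).round(),np.median(w[l==i]).round(),st[i,4]) for i in range(1,nn) if st[i,4]>15])
E
```

```text
6.5833 [0.4801 0.0115 0.1859] [179.95   0.51   5.88]
[(24, 94.1, 8580), (32, -82.5, 1513), (40, -88.9, 1318), (48, -95.7, 919), (56, -101.2, 833), (64, -106.7, 874), (72, -112.4, 806), (80, -118.0, 768), (88, -123.2, 264)]
top u,w [-43.69252867   8.1500237 ] [-56.74912729  58.78557288]
floor [-58.72152493  25.04027657] [-50.93107853  53.11737171] 0.004124556914315541
front [-85.28677921 -72.43684116 -60.95507909]
[(np.float64(18.0), np.float64(2.0), np.int32(40))]
```

View pics/w4.png

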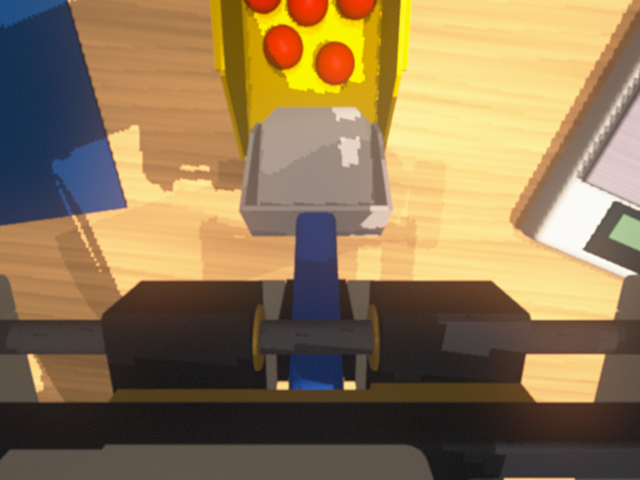

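The wrist view shows the scoop centred on the bin's open front (lip ~(315,107)), with the nearest knobs at (283,47) and (335,63). I'll lower it.

Emit:
apply_moves(targets=[{"dp": [0, 0, -0.02], "yaw": 0}, {"dp": [0, 0, -0.04], "yaw": 0}, {"dp": [0, 0, -0.05], "yaw": 0}, {"dp": [0, 0, -0.05], "yaw": 0}, {"dp": [0, 0, -0.05], "yaw": 0}])

```text
time_s: 7.05
tcp_pos: [0.4843, 0.013, 0.1414]
eef_rot: [180.0, 0.0, 6.0]
contact_force: [0.0, 0.6, -0.3]
gripper_width: 0.0196
gripper_force: 60.0
```

Emit:
apply_moves(targets=[{"dp": [0, 0, -0.006], "yaw": 0}, {"dp": [0, 0, -0.011], "yaw": 0}, {"dp": [0.004, 0, -0.015], "yaw": 0}, {"dp": [0.0085, 0.001, -0.019], "yaw": 0}, {"dp": [0.0135, 0.0015, -0.0235], "yaw": 0}, {"dp": [0.019, 0.002, -0.028], "yaw": 0}, {"dp": [0.02, 0.002, -0.035], "yaw": 0}, {"dp": [0.0215, 0.002, -0.0415], "yaw": 0}, {"dp": [0.0245, 0.0025, -0.048], "yaw": 0}, {"dp": [0.027, 0.003, -0.054], "yaw": 0}, {"dp": [0.027, 0.003, -0.054], "yaw": 0}], squeeze=15)

```text
time_s: 7.97
tcp_pos: [0.511, 0.0158, 0.0854]
eef_rot: [180.0, 0.1, 6.0]
contact_force: [-0.0, -0.2, -0.0]
gripper_width: 0.0197
gripper_force: 15.0
```

```bash
python3 - <<'E'
from h import *
from plant import get_state,cams
s=get_state();c,W=wrist("w5");tilt(c,W,s);print(s["contact_force"])
E
```

```text
7.9667 [0.511  0.0158 0.0854] [1.7998e+02 9.0000e-02 5.9800e+00]
[(24, 94.4, 8324), (32, -19.1, 71), (40, -24.3, 62), (48, -59.9, 1800), (56, -61.7, 762), (64, -62.2, 79), (104, -58.4, 49)]
[-0.00713792 -0.24216521 -0.04928871]
```

View pics/w5.png

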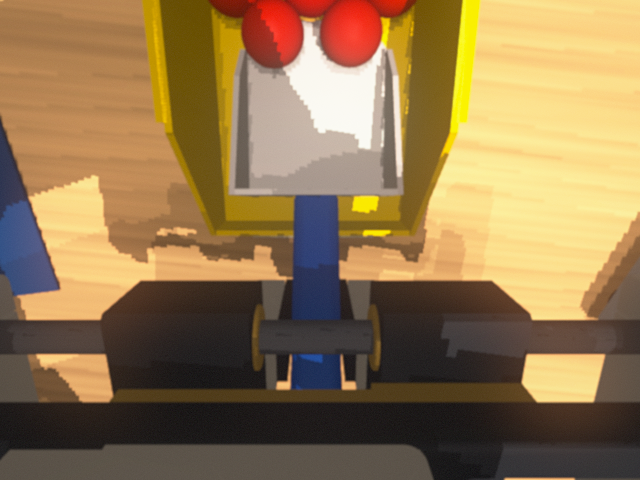

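The wrist view shows two knobs at the lip, (272,33) and (350,33), with the rest packed behind them. I'll keep pushing and flattening the scoop.

Emit:
apply_moves(targets=[{"dp": [0.004, 0.0005, -0.003], "yaw": 0}, {"dp": [0.008, 0.001, -0.008], "yaw": 0}, {"dp": [0.011, 0.001, -0.012], "yaw": 0}, {"dp": [0.015, 0.0015, -0.0145], "yaw": 0}, {"dp": [0.0186, 0.002, -0.017], "yaw": 0}, {"dp": [0.022, 0.0025, -0.022], "yaw": 0}, {"dp": [0.025, 0.0025, -0.026], "yaw": 0}, {"dp": [0.028, 0.003, -0.0265], "yaw": 0}, {"dp": [0.031, 0.003, -0.0265], "yaw": 0}, {"dp": [0.031, 0.003, -0.0265], "yaw": 0}], squeeze=25)

```text
time_s: 8.85
tcp_pos: [0.5428, 0.019, 0.0601]
eef_rot: [-180.0, -0.0, 6.0]
contact_force: [0.3, -0.4, -1.8]
gripper_width: 0.0198
gripper_force: 25.0
```

```bash
python3 - <<'E'
from h import *
from plant import get_state,cams
s=get_state();c,W=wrist("w6");tilt(c,W,s);print(s["contact_force"])
E
```

```text
8.85 [0.5428 0.019  0.0601] [-1.8e+02 -2.0e-02  6.0e+00]
[(24, 94.5, 8334), (32, -11.9, 54), (40, -15.3, 43), (48, -15.1, 1331), (64, -33.3, 42), (72, -21.1, 131), (80, -20.6, 84), (96, -35.5, 33)]
[ 0.31958296 -0.42529351 -1.75366656]
```

View pics/w6.png

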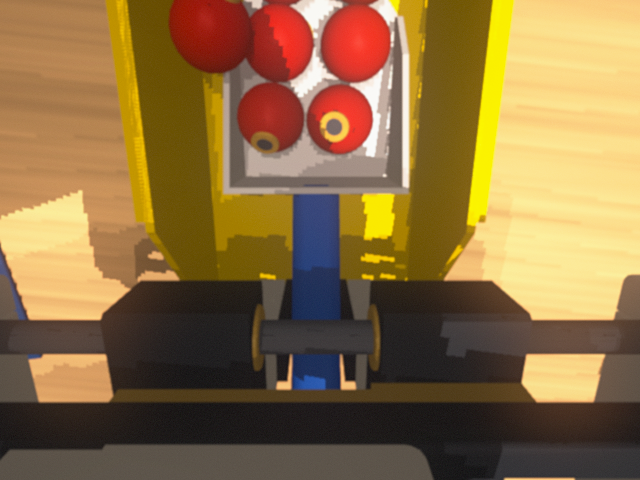

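The wrist view shows four knobs in the bowl, at (270,117), (340,120), (278,42) and (355,42), and one wedged beside the left wall at (210,28). Next I'll tilt the scoop nose-up by pressing it on its back edge.

Emit:
apply_moves(targets=[{"dp": [-0.003, 0, 0], "yaw": 0}, {"dp": [-0.003, 0, -0.003], "yaw": 0}, {"dp": [-0.004, 0, -0.006], "yaw": 0}, {"dp": [-0.004, 0, -0.009], "yaw": 0}, {"dp": [-0.004, 0, -0.0105], "yaw": 0}, {"dp": [-0.004, 0, -0.0105], "yaw": 0}, {"dp": [-0.004, 0, -0.0105], "yaw": 0}], squeeze=12)

```text
time_s: 9.48
tcp_pos: [0.5371, 0.0185, 0.0502]
eef_rot: [180.0, 0.1, 6.0]
contact_force: [-4.7, -1.8, 6.1]
gripper_width: 0.0197
gripper_force: 12.0
```

```bash
python3 - <<'E'
from h import *
from plant import get_state,cams
s=get_state();c,W=wrist("w7");print(s["contact_force"])
d=cams.capture("side");i=d["image"][170:330,180:400,::-1]
a=cv2.resize(i,(700,509),interpolation=cv2.INTER_CUBIC);b=cv2.resize(c["image"][:240,120:520,::-1],None,fx=.75,fy=.75)
o=np.zeros((509,1000,3),np.uint8);o[:,:700]=a;o[:180,700:]=b
cv2.imwrite("pics/m7.png",cv2.resize(o,(800,407)))
E
```

```text
9.4833 [0.5371 0.0185 0.0502] [1.7998e+02 6.0000e-02 5.9800e+00]
[-4.70279291 -1.76154421  6.09537998]
```

View pics/m7.png

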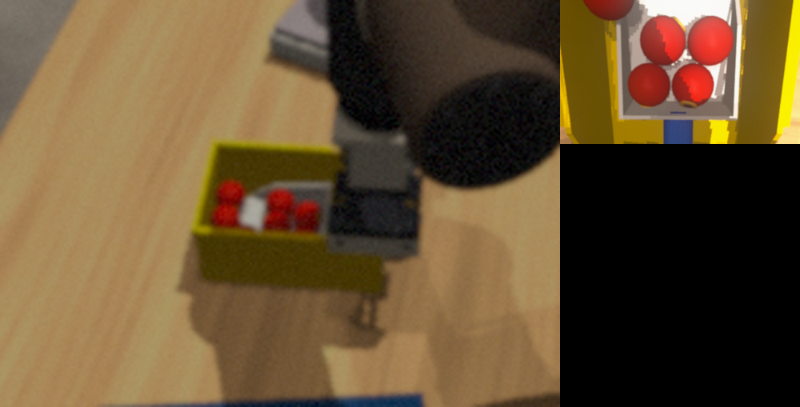

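The side and wrist views show four knobs settled at the back of the tilted bowl, and the others at the bin's back wall or left side. I'll grip firmly and lift part way, then check the left knob.

Emit:
apply_moves(targets=[{"dp": [0, 0, 0], "yaw": 0}, {"dp": [0, 0, 0], "yaw": 0}, {"dp": [-0.001, 0, 0.004], "yaw": 0}, {"dp": [-0.002, 0, 0.01], "yaw": 0}, {"dp": [-0.003, 0, 0.017], "yaw": 0}, {"dp": [-0.003, 0, 0.024], "yaw": 0}, {"dp": [-0.003, 0, 0.03], "yaw": 0}, {"dp": [-0.003, 0, 0.03], "yaw": 0}], squeeze=60)

```text
time_s: 10.25
tcp_pos: [0.5366, 0.0195, 0.0819]
eef_rot: [-180.0, -0.2, 6.0]
contact_force: [0.4, -0.2, -2.7]
gripper_width: 0.0195
gripper_force: 60.0
```

```bash
cat >> h.py <<'E'
def balls(c,W,s,nm):
    H=hsv(c);h,sa=H[...,0],H[...,1];T=np.deg2rad(s["eef_rot"][2]);g=s["tcp_pos"]-[0,0,.003]
    q=(W-g)*1e3; xs=q[...,0]*np.cos(T)+q[...,1]*np.sin(T); ys=-q[...,0]*np.sin(T)+q[...,1]*np.cos(T)
    m=(((h<7)|(h>173))&(sa>150)).astype(np.uint8)
    cv2.imwrite(f"pics/{nm}m.png",m*255)
    D=cv2.distanceTransform(m,cv2.DIST_L2,3); pk=(D==cv2.dilate(D,np.ones((31,31))))&(D>10)
    for v,u in np.argwhere(pk): print("ball px",u,v,"r",D[v,u].round(),"fwd,left,dz",xs[v,u].round(),ys[v,u].round(),q[v,u,2].round(),"worldz",(W[v,u,2]*1e3).round())
E
python3 - <<'E'
from h import *
from plant import get_state,cams
s=get_state();c,W=wrist("w8");balls(c,W,s,"w8");tilt(c,W,s);print(s["contact_force"])
E
```

```text
10.25 [0.5366 0.0195 0.0819] [-179.95   -0.23    6.04]
ball px 370 71 r 35.0 fwd,left,dz 95.0 -19.0 -5.0 worldz 74.0
ball px 369 72 r 35.0 fwd,left,dz 94.0 -19.0 -4.0 worldz 75.0
ball px 293 76 r 32.0 fwd,left,dz 93.0 8.0 -5.0 worldz 74.0
ball px 341 138 r 31.0 fwd,left,dz 71.0 -10.0 -9.0 worldz 70.0
ball px 267 141 r 33.0 fwd,left,dz 70.0 19.0 -11.0 worldz 68.0
[(24, 94.6, 8348), (32, -5.9, 49), (40, -7.7, 60), (48, -4.2, 1150), (56, -19.8, 1406), (64, -39.5, 97), (72, -37.7, 60), (80, -36.9, 388), (88, -35.8, 415), (96, -34.7, 48), (104, -32.6, 86), (112, -31.8, 941), (120, -30.9, 2282), (128, -30.7, 145)]
[ 0.39805173 -0.24437222 -2.73293171]
```

Four knobs are in the bowl, nose-up about 9°, and the left one fell back into the bin. Next is a gentle carry to the jar.

Emit:
apply_moves(targets=[{"dp": [0, 0, 0.008], "yaw": 0}, {"dp": [0, 0, 0.022], "yaw": 0}, {"dp": [0, 0, 0.04], "yaw": 0}, {"dp": [0, 0, 0.06], "yaw": 0}, {"dp": [0, 0, 0.08], "yaw": 0}, {"dp": [0, 0, 0.1], "yaw": 0}, {"dp": [0, -0.003, 0.115], "yaw": 0}, {"dp": [-0.001, -0.009, 0.125], "yaw": -0.5}, {"dp": [-0.003, -0.018, 0.13], "yaw": -1.5}, {"dp": [-0.006, -0.03, 0.13], "yaw": -3}, {"dp": [-0.009, -0.045, 0.13], "yaw": -5}, {"dp": [-0.012, -0.062, 0.13], "yaw": -7}, {"dp": [-0.015, -0.08, 0.13], "yaw": -9}, {"dp": [-0.018, -0.098, 0.13], "yaw": -11}, {"dp": [-0.022, -0.116, 0.13], "yaw": -13}, {"dp": [-0.026, -0.134, 0.13], "yaw": -15}, {"dp": [-0.03, -0.152, 0.13], "yaw": -17}, {"dp": [-0.034, -0.17, 0.13], "yaw": -19}, {"dp": [-0.037, -0.188, 0.13], "yaw": -21}, {"dp": [-0.04, -0.206, 0.13], "yaw": -23}])

```text
time_s: 11.97
tcp_pos: [0.4934, -0.1887, 0.2086]
eef_rot: [180.0, 0.1, -17.2]
contact_force: [0.5, -0.3, -3.0]
gripper_width: 0.0195
gripper_force: 60.0
```

Emit:
apply_moves(targets=[{"dp": [-0.003, -0.016, 0], "yaw": -2}, {"dp": [-0.006, -0.03, 0], "yaw": -4}, {"dp": [-0.008, -0.042, 0], "yaw": -6}, {"dp": [-0.01, -0.052, 0], "yaw": -8}, {"dp": [-0.011, -0.059, 0], "yaw": -9}, {"dp": [-0.0115, -0.062, 0], "yaw": -10}, {"dp": [-0.0115, -0.062, 0], "yaw": -10}, {"dp": [-0.0115, -0.062, 0], "yaw": -10}])

```text
time_s: 12.63
tcp_pos: [0.4835, -0.249, 0.2098]
eef_rot: [-180.0, 0.0, -27.0]
contact_force: [-0.2, 0.1, -2.4]
gripper_width: 0.0194
gripper_force: 60.0
```

```bash
python3 - <<'E'
from h import *
from plant import get_state,cams
s=get_state();c,W=wrist("w9");balls(c,W,s,"w9");tilt(c,W,s)
X,Y,Z=W[...,0],W[...,1],W[...,2]
d=cams.capture("side");V=cloud(d);X,Y,Z=V[...,0],V[...,1],V[...,2]
m=(X>.45)&(X<.75)&(Y>-.45)&(Y<-.2)&(Z>.129)&(Z<.14)
print(m.sum())
o=np.hstack([c["image"][:300,100:540],cv2.resize(d["image"][60:300,190:420],None,fx=1.25,fy=1.25)])[...,::-1]
cv2.imwrite("pics/m9.png",o)
E
```

```text
12.6333 [ 0.4835 -0.249   0.2098] [-1.7999e+02  1.0000e-02 -2.7000e+01]
ball px 371 69 r 35.0 fwd,left,dz 95.0 -20.0 -3.0 worldz 204.0
ball px 293 70 r 35.0 fwd,left,dz 95.0 8.0 -5.0 worldz 201.0
ball px 370 70 r 35.0 fwd,left,dz 95.0 -19.0 -5.0 worldz 202.0
ball px 536 119 r 64.0 fwd,left,dz 82.0 -186.0 -192.0 worldz 14.0
ball px 535 120 r 64.0 fwd,left,dz 81.0 -186.0 -193.0 worldz 14.0
ball px 341 137 r 31.0 fwd,left,dz 72.0 -10.0 -9.0 worldz 198.0
ball px 342 137 r 31.0 fwd,left,dz 72.0 -10.0 -9.0 worldz 198.0
ball px 270 142 r 33.0 fwd,left,dz 70.0 17.0 -9.0 worldz 198.0
[(24, 94.4, 8346), (32, 53.3, 152), (40, -7.4, 62), (48, -4.2, 1179), (56, -19.6, 1381), (64, -39.7, 67), (72, -37.9, 45), (80, -36.9, 405), (88, -36.0, 438), (96, -34.9, 48), (104, -32.3, 64), (112, -31.9, 920), (120, -31.1, 2284), (128, -31.1, 101)]
145
```

View pics/m9.png

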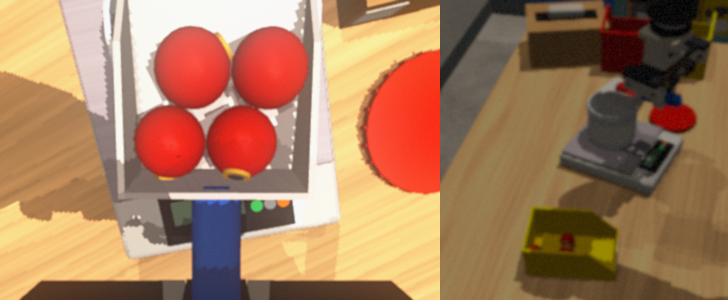

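The wrist and side views show all four knobs still in the bowl and the jar directly ahead, with the other knobs in the bin. I'll rest the bowl's underside on the jar's near rim and tip it by raising the handle at low squeeze.

Emit:
apply_moves(targets=[{"dp": [0, 0, -0.008], "yaw": 0}, {"dp": [0, 0, -0.018], "yaw": 0}, {"dp": [0, 0, -0.025], "yaw": 0}, {"dp": [0, 0, -0.029], "yaw": 0}, {"dp": [0, 0, -0.031], "yaw": 0}, {"dp": [0, 0, -0.031], "yaw": 0}, {"dp": [0, 0, -0.031], "yaw": 0}])

```text
time_s: 13.32
tcp_pos: [0.4834, -0.2491, 0.1793]
eef_rot: [180.0, 0.0, -27.0]
contact_force: [-2.8, 1.6, 4.4]
gripper_width: 0.0197
gripper_force: 60.0
```

```bash
python3 - <<'E'
from plant import get_state
s=get_state();print(s["contact_force"],s["tcp_pos"])
E
```

```text
[-2.81443286  1.5529829   4.39170515] [ 0.48338025 -0.24913781  0.17929221]
```

Emit:
apply_moves(targets=[{"dp": [0, 0, 0.001], "yaw": 0}, {"dp": [0, 0, 0.001], "yaw": 0}, {"dp": [0.001, -0.0005, 0.003], "yaw": 0}, {"dp": [0.003, -0.0015, 0.006], "yaw": 0}, {"dp": [0.0066, -0.0034, 0.011], "yaw": 0}, {"dp": [0.009, -0.0046, 0.0145], "yaw": 0}, {"dp": [0.0125, -0.0064, 0.018], "yaw": 0}, {"dp": [0.0156, -0.008, 0.0217], "yaw": 0}, {"dp": [0.019, -0.0097, 0.025], "yaw": 0}, {"dp": [0.0225, -0.0115, 0.028], "yaw": 0}, {"dp": [0.026, -0.0133, 0.0304], "yaw": 0}, {"dp": [0.026, -0.0133, 0.0304], "yaw": 0}, {"dp": [0.026, -0.0133, 0.0304], "yaw": 0}, {"dp": [0.026, -0.0133, 0.0304], "yaw": 0}], squeeze=4)

```text
time_s: 14.48
tcp_pos: [0.5099, -0.2626, 0.2097]
eef_rot: [-180.0, -0.1, -27.0]
contact_force: [-0.4, 0.7, 2.0]
gripper_width: 0.0198
gripper_force: 4.0
```

```bash
python3 - <<'E'
from h import *
from plant import get_state,cams
s=get_state();c,W=wrist("w10");balls(c,W,s,"w10");tilt(c,W,s);print(s["contact_force"])
E
```

```text
14.4833 [ 0.5099 -0.2626  0.2097] [-1.7999e+02 -7.0000e-02 -2.7000e+01]
ball px 293 0 r 23.0 fwd,left,dz 135.0 11.0 -68.0 worldz 139.0
ball px 343 0 r 14.0 fwd,left,dz nan nan nan worldz nan
ball px 362 0 r 13.0 fwd,left,dz 134.0 -22.0 -64.0 worldz 143.0
ball px 293 1 r 23.0 fwd,left,dz 135.0 11.0 -68.0 worldz 138.0
ball px 293 2 r 23.0 fwd,left,dz 134.0 11.0 -68.0 worldz 139.0
ball px 266 53 r 28.0 fwd,left,dz 109.0 23.0 -52.0 worldz 155.0
ball px 267 53 r 28.0 fwd,left,dz 109.0 23.0 -52.0 worldz 154.0
ball px 267 54 r 28.0 fwd,left,dz 109.0 23.0 -53.0 worldz 154.0
ball px 267 55 r 28.0 fwd,left,dz 108.0 23.0 -52.0 worldz 154.0
ball px 267 56 r 28.0 fwd,left,dz 108.0 23.0 -54.0 worldz 153.0
ball px 324 68 r 28.0 fwd,left,dz 102.0 -4.0 -51.0 worldz 155.0
ball px 324 69 r 28.0 fwd,left,dz 102.0 -4.0 -50.0 worldz 157.0
ball px 324 70 r 28.0 fwd,left,dz 101.0 -4.0 -50.0 worldz 157.0
ball px 530 156 r 62.0 fwd,left,dz 52.0 -186.0 -193.0 worldz 13.0
ball px 529 157 r 62.0 fwd,left,dz 51.0 -184.0 -191.0 worldz 16.0
[(24, 94.5, 8303), (32, 64.5, 332), (40, -62.2, 1050), (48, -64.2, 1572), (56, -67.1, 1118), (64, -69.4, 1167), (72, -71.8, 1105), (80, -74.2, 1110), (88, -76.3, 1016), (96, -78.7, 365), (104, -80.8, 35), (120, -60.7, 137)]
[-0.36366658  0.68899338  1.9644642 ]
```

The profile shows the scoop nose-down at 17°, with the front knobs held between the lip and the jar's far wall. The gap there is about 30 mm, so I'll draw the scoop back slightly to open it.

Emit:
apply_moves(targets=[{"dp": [-0.003, 0.0015, 0.001], "yaw": 0}, {"dp": [-0.006, 0.003, 0.002], "yaw": 0}, {"dp": [-0.009, 0.0045, 0.003], "yaw": 0}, {"dp": [-0.012, 0.006, 0.004], "yaw": 0}, {"dp": [-0.0145, 0.0074, 0.005], "yaw": 0}, {"dp": [-0.0145, 0.0074, 0.007], "yaw": 0}, {"dp": [-0.0145, 0.0074, 0.009], "yaw": 0}, {"dp": [-0.0145, 0.0074, 0.009], "yaw": 0}, {"dp": [-0.0145, 0.0074, 0.009], "yaw": 0}, {"dp": [-0.0145, 0.0074, 0.009], "yaw": 0}])

```text
time_s: 15.37
tcp_pos: [0.4951, -0.2551, 0.2184]
eef_rot: [180.0, -0.0, -27.0]
contact_force: [-0.5, 0.8, -0.5]
gripper_width: 0.0197
gripper_force: 4.0
```

```bash
python3 - <<'E'
from h import *
from plant import get_state,cams
s=get_state();c,W=wrist("w11");balls(c,W,s,"w11");tilt(c,W,s);print(s["contact_force"])
E
```

```text
15.3667 [ 0.4951 -0.2551  0.2184] [ 1.800e+02 -1.000e-02 -2.701e+01]
ball px 286 15 r 14.0 fwd,left,dz 146.0 19.0 -136.0 worldz 80.0
ball px 341 22 r 19.0 fwd,left,dz 142.0 -17.0 -135.0 worldz 81.0
ball px 527 136 r 62.0 fwd,left,dz 68.0 -185.0 -200.0 worldz 15.0
[(24, 94.5, 8291), (32, 55.0, 346), (40, -63.6, 1216), (48, -66.3, 1490), (56, -69.4, 1093), (64, -72.1, 1083), (72, -74.6, 1078), (80, -77.2, 1075), (88, -79.8, 1080), (96, -82.4, 1083), (104, -85.1, 1075), (112, -88.5, 1054), (120, -90.8, 85), (128, -165.0, 183), (136, -165.2, 352), (144, -164.9, 139)]
[-0.48292604  0.7651909  -0.51648991]
```

The bowl is empty and the knobs show in the jar with tops at 80 mm. I'll lift clear and check the jar.

Emit:
apply_moves(targets=[{"dp": [0, 0, 0], "yaw": 0}, {"dp": [0, 0, 0], "yaw": 0}, {"dp": [-0.003, 0.001, 0.008], "yaw": 0}, {"dp": [-0.003, 0.001, 0.025], "yaw": 0}, {"dp": [-0.003, 0.001, 0.045], "yaw": 0}, {"dp": [-0.003, 0.001, 0.07], "yaw": 0}, {"dp": [-0.01, 0.02, 0.08], "yaw": 0}, {"dp": [-0.01, 0.05, 0.08], "yaw": 4}, {"dp": [-0.01, 0.09, 0.08], "yaw": 8}, {"dp": [0, 0.13, 0.08], "yaw": 12}, {"dp": [0, 0.17, 0.08], "yaw": 16}, {"dp": [0, 0.21, 0.08], "yaw": 20}, {"dp": [0, 0.25, 0.08], "yaw": 24}, {"dp": [0.02, 0.29, 0.08], "yaw": 28}, {"dp": [0.03, 0.33, 0.08], "yaw": 31}, {"dp": [0.04, 0.37, 0.08], "yaw": 34}, {"dp": [0.05, 0.41, 0.08], "yaw": 34.5}, {"dp": [0.059, 0.45, 0.08], "yaw": 34.5}, {"dp": [0.059, 0.49, 0.08], "yaw": 34.5}, {"dp": [0.059, 0.522, 0.08], "yaw": 34.5}], squeeze=60)

```text
time_s: 17.08
tcp_pos: [0.5537, 0.2696, 0.2982]
eef_rot: [180.0, 0.0, 7.5]
contact_force: [1.0, -1.8, -1.5]
gripper_width: 0.0193
gripper_force: 60.0
```

Emit:
apply_moves(targets=[{"dp": [0, 0, -0.03], "yaw": 0}, {"dp": [0, 0, -0.07], "yaw": 0}, {"dp": [0, 0, -0.11], "yaw": 0}, {"dp": [0, 0, -0.14], "yaw": 0}, {"dp": [0, 0, -0.15], "yaw": 0}, {"dp": [0, 0, -0.15], "yaw": 0}, {"dp": [0, 0, -0.15], "yaw": 0}])

```text
time_s: 17.67
tcp_pos: [0.5547, 0.2672, 0.1496]
eef_rot: [180.0, -0.0, 7.5]
contact_force: [-0.0, -0.3, -0.3]
gripper_width: 0.0197
gripper_force: 60.0
```

```bash
python3 - <<'E'
from h import *
from plant import get_state,cams
s=get_state();c,W=wrist("w12");tilt(c,W,s);print(s["contact_force"])
for n in("scene","side"):
    d=cams.capture(n);V=cloud(d);H=hsv(d);h,sa=H[...,0],H[...,1];X,Y,Z=V[...,0],V[...,1],V[...,2]
    cv2.imwrite(f"pics/f_{n}.png",d["image"][...,::-1])
    m=(X>.45)&(X<.75)&(Y>-.42)&(Y<-.2)&(Z>.129)&(Z<.14);p=V[m][:,:2]
    k=np.linalg.lstsq(np.c_[p,np.ones(len(p))],-(p**2).sum(1),rcond=None)[0];print(n,"jar",-k[:2]/2,np.sqrt((k[:2]**2).sum()/4-k[2]))
    red=(((h<7)|(h>173))&(sa>140)&(X>.2)&(X<.95)&(Y>-.6)&(Y<.6))
    nn,l,st,ce=cv2.connectedComponentsWithStats(red.astype(np.uint8))
    print([(ce[i].round(),st[i,4],(np.nanmedian(V[l==i],0)*1e3).round()) for i in range(1,nn) if st[i,4]>8])
E
```

```text
17.6667 [0.5547 0.2672 0.1496] [ 1.7998e+02 -5.0000e-02  7.5200e+00]
[(24, 94.5, 8249), (32, -55.1, 111), (40, -63.9, 1200), (48, -66.4, 1456), (56, -69.5, 1078), (64, -72.1, 1079), (72, -74.7, 1079), (80, -77.3, 1077), (88, -80.0, 1081), (96, -82.6, 1082), (104, -85.2, 1077), (112, -88.7, 1053)]
[-0.02648018 -0.25858313 -0.33647152]
scene jar [ 0.60047478 -0.30680895] 0.05311456269960397
[(array([351., 257.]), np.int32(49), array([678.,  65.,  58.])), (array([328., 265.]), np.int32(46), array([634.,  28.,  27.])), (array([229., 321.]), np.int32(112), array([ 588., -277.,   73.])), (array([209., 332.]), np.int32(33), array([ 576., -326.,   75.])), (array([141., 359.]), np.int32(1837), array([ 473., -453.,   13.]))]
side jar [ 0.59527899 -0.30541893] 0.05244671939815885
[(array([376., 153.]), np.int32(659), array([ 466., -443.,   15.]))]
```

The jar is where it was and the knobs are inside. Now I'll lay the scoop back flat on the mat, lip first at low squeeze.

Emit:
apply_moves(targets=[{"dp": [0, 0, -0.02], "yaw": 0}, {"dp": [0, 0, -0.04], "yaw": 0}, {"dp": [0, 0, -0.0475], "yaw": 0}, {"dp": [0, 0, -0.0475], "yaw": 0}])

```text
time_s: 18.15
tcp_pos: [0.5535, 0.2665, 0.1003]
eef_rot: [180.0, 0.1, 7.5]
contact_force: [-0.3, -0.5, -1.5]
gripper_width: 0.0199
gripper_force: 60.0
```

Emit:
apply_moves(targets=[{"dp": [0, 0, 0], "yaw": 0}, {"dp": [0, 0, 0], "yaw": 0}, {"dp": [-0.004, -0.0005, -0.008], "yaw": 0}, {"dp": [-0.009, -0.001, -0.016], "yaw": 0}, {"dp": [-0.014, -0.002, -0.025], "yaw": 0}, {"dp": [-0.018, -0.0025, -0.033], "yaw": 0}, {"dp": [-0.0225, -0.003, -0.042], "yaw": 0}, {"dp": [-0.0225, -0.003, -0.0445], "yaw": 0}, {"dp": [-0.0225, -0.003, -0.0445], "yaw": 0}, {"dp": [-0.0225, -0.003, -0.0445], "yaw": 0}], squeeze=4)

```text
time_s: 18.98
tcp_pos: [0.5315, 0.2639, 0.0561]
eef_rot: [180.0, 0.0, 7.5]
contact_force: [-0.5, 0.6, -0.4]
gripper_width: 0.0203
gripper_force: 4.0
```

```bash
python3 - <<'E'
from h import *
from plant import get_state,cams
s=get_state();c,W=wrist("w13");tilt(c,W,s);print(s["contact_force"])
E
```

```text
18.9833 [0.5315 0.2639 0.0561] [1.7997e+02 3.0000e-02 7.5100e+00]
[(24, 94.5, 8025), (48, -12.7, 1656)]
[-0.50583846  0.61727069 -0.44278739]
```

Emit:
apply_moves(targets=[{"dp": [0, 0, 0], "yaw": 0}, {"dp": [0, 0, 0], "yaw": 0}, {"dp": [0, 0, 0], "yaw": 0}, {"dp": [0, 0, 0], "yaw": 0}, {"dp": [0, 0, 0], "yaw": 0}, {"dp": [0, 0, 0], "yaw": 0}, {"dp": [0, 0, 0], "yaw": 0}, {"dp": [0, 0, 0], "yaw": 0}, {"dp": [0, 0, 0], "yaw": 0}, {"dp": [0, 0, 0], "yaw": 0}], grip=-1)

```text
time_s: 19.87
tcp_pos: [0.5315, 0.264, 0.0563]
eef_rot: [180.0, -0.0, 7.5]
contact_force: [0.2, -0.2, 1.6]
gripper_width: 0.081
gripper_force: 0.0
```

Emit:
apply_moves(targets=[{"dp": [0, 0, 0.015], "yaw": 0}, {"dp": [0, 0, 0.04], "yaw": 0}, {"dp": [0, 0, 0.08], "yaw": 0}, {"dp": [0, 0, 0.12], "yaw": 0}, {"dp": [0, 0, 0.16], "yaw": 0}, {"dp": [0, 0, 0.19], "yaw": 0}, {"dp": [-0.03, 0.03, 0.2], "yaw": 0}, {"dp": [-0.06, 0.06, 0.2], "yaw": 0}, {"dp": [-0.06, 0.06, 0.2], "yaw": 0}, {"dp": [-0.06, 0.06, 0.2], "yaw": 0}])

```text
time_s: 20.7
tcp_pos: [0.4701, 0.3254, 0.2569]
eef_rot: [-179.9, -0.0, 7.7]
contact_force: [-0.5, -1.0, -1.0]
gripper_width: 0.0878
gripper_force: 0.0
```

```bash
python3 - <<'E'
from h import *
from plant import get_state,cams
s=get_state();c,W=wrist("w14")
H=hsv(c);h,sa,v=H[...,0],H[...,1],H[...,2];Z=W[...,2]
b=(h>100)&(h<128)&(sa>100)
print("handle",rect(W[b&(Z>.03)]),"mat",rect(W[b&(Z<.01)]))
m=(sa<70)&(v>90)&(Z>.003)&(Z<.05)&(W[...,0]>.58)&(W[...,0]<.69)&(abs(W[...,1]-.278)<.05)
print("bowl",rect(W[m]),"floor z",np.percentile(Z[m&(abs(W[...,1]-.278)<.02)],[5,50,95]).round(4))
for n in("scene","side"):
    d=cams.capture(n);V=cloud(d);H=hsv(d);h,sa=H[...,0],H[...,1];X,Y,Z=V[...,0],V[...,1],V[...,2]
    red=(((h<7)|(h>173))&(sa>140)&(X>.2)&(X<.95)&(Y>-.6)&(Y<.6))
    nn,l,st,ce=cv2.connectedComponentsWithStats(red.astype(np.uint8))
    print(n,[(ce[i].round(),st[i,4],(np.nanmedian(V[l==i],0)*1e3).round()) for i in range(1,nn) if st[i,4]>8])
E
```

```text
20.7 [0.4701 0.3254 0.2569] [-1.7994e+02 -3.0000e-02  7.6700e+00]
handle [array([529.6, 315.8]), array([ 86.1, 124. ]), np.float64(7.4)] mat [array([568.7, 285. ]), array([216.7, 128.3]), np.float64(24.3)]
bowl [array([624.6, 278. ]), array([99.9, 89.1]), np.float64(89.9)] floor z [0.0052 0.0066 0.0081]
scene [(array([351., 257.]), np.int32(50), array([677.,  65.,  57.])), (array([328., 264.]), np.int32(45), array([634.,  28.,  27.])), (array([229., 321.]), np.int32(111), array([ 589., -277.,   73.])), (array([209., 332.]), np.int32(32), array([ 577., -327.,   75.])), (array([141., 359.]), np.int32(1838), array([ 473., -453.,   13.]))]
side [(array([292., 250.]), np.int32(45), array([629.,   9.,  30.]))]
```

The scoop lies flat on the mat. One last check on the bin from above.

Emit:
apply_moves(targets=[{"dp": [0, -0.04, 0.02], "yaw": 0}, {"dp": [0, -0.08, 0.04], "yaw": 0}, {"dp": [0, -0.12, 0.06], "yaw": 0}, {"dp": [0.01, -0.16, 0.08], "yaw": 0}, {"dp": [0.02, -0.2, 0.08], "yaw": 0}, {"dp": [0.03, -0.24, 0.08], "yaw": 0}, {"dp": [0.04, -0.28, 0.08], "yaw": 0}, {"dp": [0.04, -0.29, 0.08], "yaw": 0}, {"dp": [0.04, -0.29, 0.08], "yaw": 0}])

```text
time_s: 21.6
tcp_pos: [0.5119, 0.0292, 0.3361]
eef_rot: [179.9, 0.1, 7.2]
contact_force: [0.6, 0.2, 0.5]
gripper_width: 0.0879
gripper_force: 0.0
```

```bash
python3 - <<'E'
from h import *
from plant import get_state
s=get_state();c,W=wrist("w15")
H=hsv(c);h,sa=H[...,0],H[...,1]
m=(((h<7)|(h>173))&(sa>140)).astype(np.uint8)
D=cv2.distanceTransform(m,cv2.DIST_L2,3);pk=((D==cv2.dilate(D,np.ones((25,25))))&(D>7)).astype(np.uint8)
n,l,st,ce=cv2.connectedComponentsWithStats(cv2.dilate(pk,np.ones((5,5))))
a=np.deg2rad(6)
for i in range(1,n):
    u,v=ce[i].astype(int);p=W[v,u];q=(p-[.616,.0275,0])*1e3
    print(u,v,D[v,u].round(),"bin xy",(q[0]*np.cos(a)+q[1]*np.sin(a)).round(),(-q[0]*np.sin(a)+q[1]*np.cos(a)).round(),q[2].round())
E
```

```text
21.6 [0.5119 0.0292 0.3361] [1.7995e+02 5.0000e-02 7.1800e+00]
638 267 6.0 bin xy -194.0 -408.0 16.0
```

```bash
python3 - <<'E'
from h import *
c,W=wrist("w16")
H=hsv(c);h,sa,v=[H[...,i].astype(int) for i in range(3)]
a=np.deg2rad(6);X,Y,Z=W[...,0]-.616,W[...,1]-.0275,W[...,2]
u=(X*np.cos(a)+Y*np.sin(a))*1e3;w=(-X*np.sin(a)+Y*np.cos(a))*1e3
B=(abs(w)<52)&(abs(u)<90)
print("bin px",B.sum(),u[B].min(),u[B].max())
m=(((h<10)|(h>170))&(sa>100));print(m.sum(),(m&B).sum())
# height map, 10 mm cells, median z and hue
for uu in range(-80,90,10):
    r=[]
    for ww in range(50,-60,-10):
        k=B&(abs(u-uu)<5)&(abs(w-ww)<5)
        r.append(f"{int(np.median(Z[k])*1e3):3d}{'R' if m[k].mean()>.5 else ' '}" if k.sum()>3 else " -- ")
    print(uu,*r)
E
```

```text
21.65 [0.5118 0.0308 0.3359] [1.7997e+02 5.0000e-02 7.1900e+00]
bin px 90891 -89.99886541912615 85.24905799017671
3342 2658
-80 422  422  422  421  421  420  421  421  418  415  405 
-70 397  397  397  397  397  397  397  397  398  404  404 
-60   4    4    4    4    4    4    4    4  396  398  397 
-50   4    4    4    4    4    4    4    4    4    4   22 
-40   4    4    4    4    4    4    3    4    4    4   25 
-30   4    4    4    4    4    4    4    4    4    4   34 
-20   4    4    4    4    4    4    4    4    4    4   32 
-10   3    3    4    4    4    4    4    4    4    4   34 
0   3    4    4    4   27   25    4   26   22    4   31 
10   3    4    4   26   33   32   26   32   31R   4   33 
20   4    4    4    4   30   28   24   31   30    4   30 
30   4    4    4    4    4    4    4    4    4    4   32 
40   4    3    3    4    4    4    4    4    4    4   32 
50   4   26   21    4    4    4    4    4    4    4   32 
60  57   62R  59R   4    4    4    4    4    3    4   31 
70  58R  61R  59R   4    4    4    4    4    4    4   33 
80  67   69   64   49   50   47   48   49   49   49   49
```

The bin holds four knobs, two loose and two stacked in the back corner, so with the four in the jar all eight are accounted for. Handing in.

```bash
python3 -c "
from plant import r
print(r.close_job())"
```

```text
the job is handed in; nothing more can be done
None
```

The job is handed in at about 22 s of the 64 s allowed: four knobs went into the jar on the scale and four stayed in the bin with none spilled, the emptied scoop lies right way up on the mat, and the lid, tape, carton and wrench were not touched.

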